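# Pin the bumper-guard drill jig and hold it shut

## Robot

A 6-joint arm with a two-finger parallel gripper is mounted at the origin on the work surface. World frame = base frame: x ahead of the robot, y to its left, z up, the work surface at z = 0. Lengths are in m, angles in rad, forces in N, time in s.
With the tool pointing down it reaches from about 0.275 to 0.875 m from the base axis. Payload 12.5 kg.
Tool frame: the origin (TCP) lies on the centre line of the jaws, within the pads' length; the fingertips stand r.finger_overhang ahead of it and the grasp point (between the pads) lies 3 mm ahead of it (r.finger_overhang is the distance from the TCP to the fingertips, in m); z points along the fingers, y is the line along which they close (so a half turn about z gives the same grasp; the last joint's range is limited). The gripper opens to 85 mm and grips with 20 to 120 N. Pads are 22 mm wide; open, the fingers measure 114 mm over their backs; the gripper's body (76 mm by 85 mm) begins 54 mm behind the grasp point. The pads swing forward as they close: fully open they stand 13 mm farther back than shut.
Start: joints at [1.21, 0.351, 1.652, -0, 1.139, -0.085], TCP at [0.15, 0.529, 0.253] pointing down, gripper open.
Joint ranges: [-2.75, 2.75], [-0.79, 2.1], [0.01, 2.65], [-1.57, 4.71], [0.07, 3.14], [-2.87, 2.87]. Speed limits (rad/s): [2.22, 2.22, 2.79, 3.14, 3.14, 3.14].

## Interface

Orientations are given as a unit quaternion [x, y, z, w].
In Python, from cell import r, optics gives the robot as it stands. The module is installed in compiled form; this text tells all that it offers. Calls block until the motion is done:
- r.move_to(position, orientation): joint-space move of the TCP to a pose.
- r.move_linear(position, rot=None, vel=0.15): straight line of the TCP; rot=None keeps the orientation; vel is the mean speed in m/s.
- r.set_joints(angles): joint-space move.
- r.set_gripper(opening, squeeze=None): opening from 0.0 (shut) to 1.0 (fully open); squeeze is the grip in N (None keeps the last); returns when the fingers have stopped.
- r.sleep(seconds).
- r.inverse_kinematics(position, orientation): joint angles nearest the present ones, or None.
- optics.get_image(name): name is "scene" or "top"; returns a dict with "pixels" (420x560x3 uint8, red, green, blue), "depth" (420x560 float32, m along the optical axis (not along the pixel's ray), 0 where there is no reading), "fx", "fy", "cx", "cy" (pixels), "D" ([k1, k2, p1, p2, k3] as OpenCV has them; the pictures are not rectified), "camera_from_world" (4x4, takes a point from world to camera coordinates). Camera axes: x right, y down, z forward; pixel columns grow to the right and rows downward; lengths in m; the calibration is good to about 2 mm. A picture is of the moment at which its call begins.
A pose or a line that the arm cannot do raises r.PlanningError and nothing moves.
- r.hand_in(): hands the job in; it is judged then, once.
Readings, each from a call of its own:
- r.current_t(): time.
- r.current_q(): joint angles.
- r.current_qvel(): joint speeds.
- r.current_effort(): joint torques, N m.
- r.current_tool_pos(): TCP position.
- r.current_ee_rot(): TCP orientation.
- r.current_contact_force(): force on the tool from outside, world axes, zero at the start.
- r.current_torque(): the same for the moment, N m.
- r.current_opening(): opening from 0.0 (shut) to 1.0 (fully open).
- r.current_finger_force(): force on a finger pad.
Only numpy, scipy, OpenCV 4.12 (cv2) and the standard library are available. Lean on these libraries where they do the work, as an engineer would, in place of code of your own. Each camera call takes 0.05 s, during which the arm holds its last target. There are 200 camera calls.

## Task

Get the bumper guard ready for drilling: swing the blue lid of the drill jig fully shut, then pluck the red-headed locating pin from the pocket tray and push it straight down through the ringed hole in the lid into the base until its head sits flush on the lid. Finish while still holding: keep pressing the pin's head firmly down so that the two halves stay pressed shut, and do not let go. Leave the other two pins, the tin and the punch where they are.

Things in the scene. Friction and masses are not known exactly. Their poses are not given: they have to be found in the camera images.
- jig: Clamshell drill jig, fixed to the cart: aluminium lower half 160 (its x) x 120 (its y) x 34 mm high with a white bumper guard across it, and a blue lid hinged along its far (+x) edge. Origin: centre of the underside of the lower half; z up; its -x side is the opening side. A vertical pin hole, 13 mm across with a small chamfer, goes right through the lower half at x = -40, y = 0 mm.
- lid (a joint): Opening angle of the blue lid in rad: 0 fully shut (hard stop), at most 1.6; grows as the opening edge rises. It starts between 0.9 and 1.35. The hinge is stiff: the lid stays wherever it is left, and about 3 to 5 N at the opening edge moves it.
- hinge_line (a point): Middle of the lid's hinge line, which runs along the jig's y axis at x = +83, z = 34 mm in the jig's frame. The lid is a plate 170 x 120 x 10 mm reaching from 5 to 175 mm from this line; shut, its underside is 36 and its top 46 mm above the cart, and its opening edge overhangs the lower half by 12 mm.
- lid_hole (a point): Centre of the yellow-ringed pin hole at the lid's top (outer) face; it moves with the lid, 123 mm from the hinge line; z points out of the top face. The hole is 13 mm across and goes through the lid; with the lid shut it is straight above the hole of the lower half, 46 mm above the cart.
- lid_edge (a point): Middle of the lid's opening edge, on its top (outer) face, 175 mm from the hinge line; it moves with the lid.
- tray: Black pocket tray fixed to the cart, 160 (its x) x 60 (its y) x 48 mm high; origin at the centre of its underside. Three through pockets 13 mm across in a row along its x axis at -50, 0 and +50 mm, each with a pin hanging by its head; which pin is in which pocket varies.
- red_pin: Red-headed locating pin, 62 mm long, about 60 g: steel shank 10 mm across and 36 mm long with a nose tapering to 4 mm over its last 10 mm, and a round red head 22 mm across and 26 mm high. Origin: the tip of the nose; z points up along the pin to the head. In the tray its head stands from 48 to 74 mm above the cart.
- red_pin_shoulder (a point): Centre of the underside of the red pin's head, 36 mm above the tip; flush with the lid's top face when the pin is home.
- green_pin: Pin of the same shape with a green head, for another jig; stays in its pocket. Origin: the tip.
- grey_pin: Pin of the same shape with a grey head, for another jig; stays in its pocket. Origin: the tip.
- tin: Squat tin of grommets with a green press-fit lid, 87 mm across, 44 mm high; origin at the centre of its underside. Leave alone.
- punch: Steel pin punch lying on the cart, 135 mm long along its x axis, 10 mm thick; origin on the cart under its middle. Leave alone.

How it is judged:
By the outcome, as a careful person would: the job done as asked, in the order asked, and still so for the second after the job is handed in, while the arm keeps its last pose, push and grip.
It also fails if it takes over 58 s, if anything falls off the work surface, if the arm or the gripper's body presses on something with over 40 N, if the wrist force passes 120 N, or if a joint passes its speed limit or range.

## Working session

There is one attempt and no reset: what is moved stays moved. The work goes in short steps, each a Python script; the robot and the scene stay as the last script left them, time stands still between calls to the robot, and variables do not carry over. Pictures are saved under pics/ and viewed, at most 10 in all, crops included, and the job is handed in when it is done.

```bash
mkdir -p pics
cat > h.py <<'E'
import numpy as np, cv2
from cell import r, optics
def grab(n):
    im=optics.get_image(n); return im
def save(im,f): cv2.imwrite('pics/'+f,cv2.cvtColor(im['pixels'],cv2.COLOR_RGB2BGR))
def cloud(im):
    h,w=im['depth'].shape
    K=np.array([[im['fx'],0,im['cx']],[0,im['fy'],im['cy']],[0,0,1.]])
    u,v=np.meshgrid(np.arange(w),np.arange(h))
    p=cv2.undistortPoints(np.stack([u,v],-1).reshape(-1,1,2).astype(float),K,np.array(im['D'],float)).reshape(h,w,2)
    d=im['depth'][...,None].astype(float)
    c=np.concatenate([p*d,d],-1)
    M=np.linalg.inv(np.array(im['camera_from_world']))
    W=c@M[:3,:3].T+M[:3,3]; W[im['depth']==0]=np.nan
    return W
E
python3 - <<'E'
from h import *
for n in('scene','top'):
    im=grab(n); save(im,n+'0.png'); np.save(n+'.npy',cloud(im)); print(n,im['fx'],np.linalg.inv(im['camera_from_world'])[:3].round(3).tolist(), im['D'])
    np.save(n+'_px.npy',im['pixels'])
print(r.finger_overhang,r.current_t(),r.current_ee_rot(),r.current_contact_force())
E
```

```text
scene 471.6177598664263 [[0.879, 0.349, -0.324, 0.95], [0.476, -0.657, 0.584, -0.571], [-0.009, -0.668, -0.744, 0.872]] [0.00111693 0.         0.         0.         0.        ]
top 382.808523548375 [[0.008, -0.981, 0.195, 0.438], [-1.0, -0.009, -0.001, 0.055], [0.003, -0.195, -0.981, 0.966]] [-0.0349826  0.         0.         0.         0.       ]
0.022 0.1 [ 1.37432469e-01  9.90510999e-01 -5.18910627e-04 -8.59140781e-05] [-0.33458102 -1.0016857  -0.74895084]
```

View pics/scene0.png

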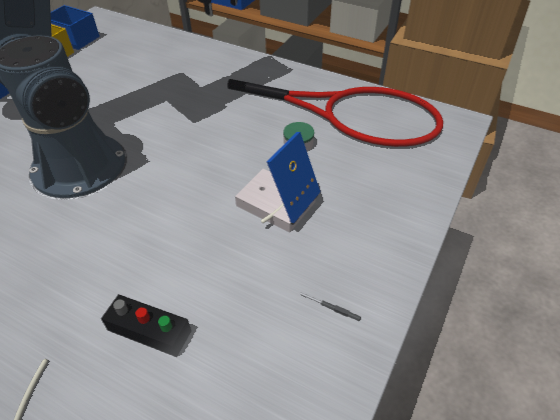

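View pics/top0.png

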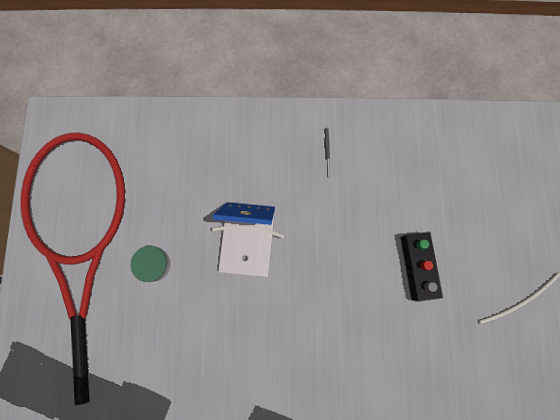

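The scene picture shows the red pin head in the middle pocket at (142,314) and the lid's ring at (293,166). In the top picture the red head is at (428,265), the jig's hole at (245,258) and the blue lid at about (245,212).

Run:
```python
from h import *
for n in('top','scene'):
    W=np.load(n+'.npy');P=np.load(n+'_px.npy').astype(int);R,G,B=P[...,0],P[...,1],P[...,2]
    z=W[...,2]
    near=lambda c,d:(np.hypot(W[...,0]-c[0],W[...,1]-c[1])<d)
    # pins
    for nm,m in(('red',(R>130)&(G<70)&(B<70)),('green',(G>110)&(R<90)&(B<110))):
        mm=m&(z>.055)&(z<.09); 
        top=mm&(z>.07)
        print(n,nm,mm.sum(),np.nanmean(W[top],0).round(4),top.sum(), np.nanmax(z[mm]) if mm.any() else 0)
    lid=(B>100)&(R<70)&(z>.04)&(W[...,0]<.9)&(np.abs(W[...,1])<.5)
    L=W[lid]; c=L.mean(0);_,s,V=np.linalg.svd(L-c); nrm=V[2]*np.sign(-V[2][0]); print('lid',lid.sum(),c.round(4),nrm.round(4),s[2]/np.sqrt(len(L)), 'angle',np.arccos(nrm[2]), 'yaw',np.arctan2(-nrm[1],-nrm[0]), L.min(0).round(3),L.max(0).round(3))
    yel=(R>140)&(G>110)&(B<90)&(z>.03)&near(W[lid].mean(0),.1)
    print('yellow',yel.sum(), W[yel].round(3)[::max(1,yel.sum()//14)].tolist())
    j=(z>.028)&(z<.045)&near(c-[.06,0,0],.16)&~lid
    J=W[j]; print('low',j.sum(),np.median(J[:,2]), cv2.minAreaRect((J[:,:2]*1000).astype(np.float32)))
    t=(R<60)&(G<60)&(B<60)&(z>.043)&(z<.053)&(W[...,1]<-.1 if c[1]>0 else W[...,1]<0)
    T=W[t]; print('tray',t.sum(),np.median(T[:,2]) if len(T) else 0, cv2.minAreaRect((T[:,:2]*1000).astype(np.float32)) if len(T) else 0)
T=np.load('top.npy');print(T[250:266:2,237:253:2,2].round(3))
P=np.load('top_px.npy');print(P[252:264,240:251].mean(-1).round());
for u,v in((245,258),(220,272),(268,276),(223,225),(272,226),(428,265),(424,244),(432,287),(149,264)):print(u,v,T[v,u].round(4))
```

```text
top red 65 [ 0.4887 -0.2975  0.0741] 65 0.0766587293026404
top green 58 [ 0.5383 -0.2912  0.0742] 58 0.07805075331371181
lid 301 [0.5738 0.1261 0.1947] [-0.9198  0.0836 -0.3834] 0.0029591423251631136 angle 1.9643167531656769 yaw -0.09063456755034419 [0.562 0.062 0.051] [0.637 0.185 0.204]
yellow 7 [[0.598, 0.133, 0.15], [0.599, 0.131, 0.146], [0.598, 0.129, 0.146], [0.599, 0.125, 0.145], [0.593, 0.132, 0.162], [0.593, 0.13, 0.162], [0.591, 0.119, 0.163]]
low 2657 0.03454532070165872 ((552.0655517578125, 128.4933319091797), (175.96583557128906, 172.78677368164062), 84.9499740600586)
tray 1334 0.047993503044417574 ((489.4644470214844, -296.0802001953125), (157.92825317382812, 62.266380310058594), 6.8948750495910645)
scene red 81 [ 0.4894 -0.3007  0.0747] 81 0.07819228586471472
scene green 82 [ 0.539  -0.2945  0.0749] 82 0.07791115442064123
lid 2553 [0.5599 0.13   0.1281] [-0.2906 -0.9301 -0.2246] 0.03589413978729055 angle 1.7973279708863907 yaw 1.2679605713717632 [-0.587  0.056  0.04 ] [0.642 0.498 0.204]
yellow 11 [[0.592, 0.125, 0.165], [0.592, 0.13, 0.161], [0.59, 0.12, 0.162], [0.5
[... 1207 characters left out ...]
86. 182. 153. 120. 150.  85.  70. 104. 170. 190. 189.]
 [188. 181. 144. 130. 164.  86.  74.  90. 174. 189. 188.]
 [187. 186. 160. 107. 114.  78.  67. 104. 185. 191. 189.]
 [186. 188. 175. 128.  99.  95. 119. 160. 189. 190. 189.]
 [186. 188. 187. 181. 167. 162. 177. 188. 189. 190. 188.]
 [186. 188. 190. 194. 189. 185. 191. 191. 189. 190. 188.]
 [186. 187. 191. 192. 189. 188. 190. 189. 189. 189. 188.]]
245 258 [0.5068 0.1343 0.0008]
220 272 [0.4711 0.1947 0.0085]
268 276 [4.627e-01 7.600e-02 4.000e-04]
223 225 [0.59   0.1925 0.0011]
272 226 [0.5836 0.067  0.033 ]
428 265 [ 0.4885 -0.2974  0.0738]
424 244 [ 0.5376 -0.2918  0.0719]
432 287 [ 0.4382 -0.3048  0.0707]
149 264 [0.4871 0.3617 0.041 ]
```

```bash
cat >> h.py <<'E'
def ray(im,u,v,z):
    K=np.array([[im['fx'],0,im['cx']],[0,im['fy'],im['cy']],[0,0,1.]])
    p=cv2.undistortPoints(np.array([[[u,v]]],float),K,np.array(im['D'],float)).ravel()
    M=np.linalg.inv(np.array(im['camera_from_world'])); d=M[:3,:3]@[p[0],p[1],1]; o=M[:3,3]
    return o+d*(z-o[2])/d[2]
def down(yaw): # tool down, closing axis along yaw+90deg
    a=np.pi/2+yaw/2; return [np.cos(a),np.sin(a),0,0]
E
python3 - <<'E'
from h import *
for n,(u0,v0) in(('top',(245,257)),('scene',(262,188))):
    im=grab(n); P=im['pixels'].astype(float).mean(-1)[v0-9:v0+10,u0-9:u0+10]
    w=np.clip(np.median(P)-25-P,0,60); w[w<8]=0
    vv,uu=np.mgrid[v0-9:v0+10,u0-9:u0+10]
    u,v=(w*uu).sum()/w.sum(),(w*vv).sum()/w.sum()
    print(n,u,v,(w>0).sum(),ray(im,u,v,.034))
    W=cloud(im);px=im['pixels'].astype(int);R,G,B=px[...,0],px[...,1],px[...,2]
    m=(B>90)&(B>R+50)&(W[...,2]>.05)&(W[...,2]<.23)&(W[...,0]>.5)&(W[...,0]<.7)&(abs(W[...,1]-.13)<.09)
    L=W[m]
    for _ in range(4):
        c=L.mean(0);nn=np.linalg.svd(L-c)[2][2];nn*=np.sign(nn[0]);d=(L-c)@nn;L=L[abs(d)<.004]
    print(m.sum(),len(L),c,nn,'theta',np.arctan2(np.hypot(*nn[:2]),nn[2]),'yaw',np.arctan2(nn[1],nn[0]),L[:,2].max())
    # hinge along normal: n.(p-hinge)=.012
    t=(L-c)
E
```

```text
top 245.03877042370533 257.94655220160627 26 [0.50453234 0.13146991 0.034     ]
619 506 [0.59095941 0.12381765 0.16003033] [ 0.91764756 -0.08396698  0.38842309] theta 1.1718766268294356 yaw -0.091248330140426 0.20448490218824755
scene 261.61072734660706 188.2096708655018 20 [0.50551566 0.12911842 0.034     ]
2418 2296 [0.60228839 0.1169351  0.13117949] [ 0.92658893 -0.08532488  0.36626852] theta 1.1958006383972846 yaw -0.09182597093556279 0.2044558925277814
```

```bash
cat >> h.py <<'E'
YAW=-.0915; HOLE=np.array([.505,.1303,0]); ex=np.array([np.cos(YAW),np.sin(YAW),0])
HINGE=HOLE+.123*ex+[0,0,.034]
E
python3 - <<'E'
from h import *
q=down(YAW); oh=r.finger_overhang
def tcp(th,s=.152):
    return HINGE+ex*(-s*np.cos(th)+.012*np.sin(th)+.011)+np.array([0,0,s*np.sin(th)+.012*np.cos(th)+oh])
p=r.current_tool_pos()
r.move_linear([p[0],p[1],.33],vel=.25)
a=tcp(1.38); r.set_gripper(0.0)
r.move_to([a[0],a[1],.33],q); print(r.current_t(),r.current_tool_pos())
r.move_linear(a,vel=.2); print(r.current_contact_force())
for th in np.linspace(1.25,.0,11):
    r.move_linear(tcp(th),vel=.12)
    f=r.current_contact_force(); print(round(th,2),f.round(1),r.current_tool_pos().round(3))
    if np.linalg.norm(f)>45: break
else:
  for k in range(6):
    if r.current_contact_force()[2]>15: break
    r.move_linear(r.current_tool_pos()-[0,0,.001],vel=.02); print(r.current_contact_force().round(1),r.current_tool_pos())
print(r.current_t())
im=grab('scene'); save(im,'s1.png')
E
```

```text
3.6583 [0.62125103 0.12046242 0.33006962]
[ 0.76074095 -0.90732521  0.97131014]
1.25 [ 0.2 -0.4  0.4] [0.603 0.122 0.205]
1.12 [ 0.4 -0.  -0.1] [0.585 0.123 0.199]
1.0 [0.1 0.5 0.5] [0.567 0.125 0.191]
0.88 [1.2 0.6 0.6] [0.551 0.126 0.181]
0.75 [ 0.1 -0.  -0.4] [0.536 0.127 0.169]
0.62 [-0.7  0.4 -0.2] [0.523 0.129 0.155]
0.5 [0.7 0.7 1.1] [0.512 0.13  0.14 ]
0.38 [ 0.  -0.   0.4] [0.502 0.131 0.123]
0.25 [-0.9  0.4  0.3] [0.495 0.131 0.105]
0.12 [0.3 0.4 0.6] [0.49  0.132 0.087]
0.0 [-0.1  0.6  0.5] [0.488 0.132 0.068]
[-2.4  0.4  7. ] [0.48768042 0.13197664 0.06801355]
[-5.4 -0.5 12.3] [0.48770438 0.13198885 0.06793634]
[-5.3 -0.5 13.3] [0.487689   0.13200211 0.06791396]
[-5.4 -1.  14.8] [0.48767906 0.1320162  0.06792175]
[-5.7 -1.  14. ] [0.48768502 0.13200589 0.06791706]
[-5.1 -1.5 13.8] [0.48770386 0.13202571 0.06794069]
9.3167
```

View pics/s1.png

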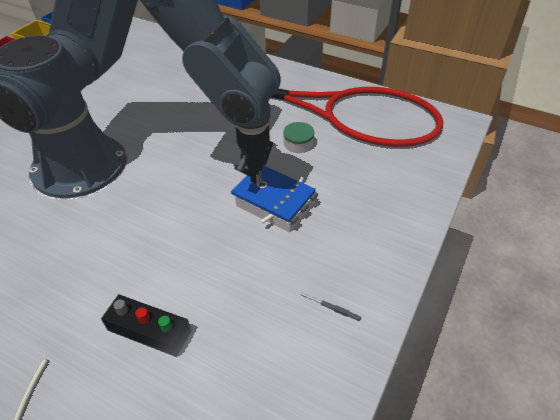

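The scene picture shows the lid lying flat and shut, with the fingertips on its opening edge at (255,185). The tip height of 45.9 mm matches a shut lid. Now for the pin.

Run:
```python
from h import *
p=r.current_tool_pos(); r.move_linear(p+[0,0,.12],vel=.25)
pin=np.array([.489,-.2991]); q=down(.12)
r.move_to([*pin,.2],q); r.set_gripper(.6)
for n in('scene','top'):
    im=grab(n); W=cloud(im);px=im['pixels'].astype(int);R,G,B=px[...,0],px[...,1],px[...,2]
    d=np.hypot(W[...,0]-.505,W[...,1]-.13)
    y=(R>130)&(G>100)&(B<100)&(d<.03)
    v,u=np.nonzero(y); (cu,cv),ax,an=cv2.fitEllipse(np.stack([u,v],1).astype(np.float32)) if len(u)>5 else ((0,0),0,0)
    print(n,len(u),u.mean(),v.mean(),(cu,cv),ax,ray(im,u.mean(),v.mean(),.046),ray(im,cu,cv,.046))
    lid=(B>100)&(R<80)&(d<.15)&(W[...,2]>.03);L=W[lid]
    A=np.c_[L[:,:2]-HOLE[:2],np.ones(len(L))]; print('lid plane',np.linalg.lstsq(A,L[:,2],rcond=None)[0], np.median(L[:,2]))
save(im,'t2.png')
r.move_linear([*pin,.0735],vel=.12); print(r.current_contact_force(),r.current_tool_pos())
r.set_gripper(0.,60); print(r.current_opening(),r.current_finger_force(),r.current_contact_force(),r.current_torque(),r.current_t())
```

```text
scene 20 261.8 184.05 (261.7817687988281, 184.14752197265625) (6.069728851318359, 8.189558029174805) [0.50503776 0.13185475 0.046     ] [0.50516931 0.1315372  0.046     ]
lid plane [0.00137503 0.00646754 0.04647742] 0.046611150683739444
top 17 245.0 257.4117647058824 (244.11990356445312, 257.27117919921875) (8.106664657592773, 8.570989608764648) [0.50495436 0.1306077  0.046     ] [0.5052696 0.1327221 0.046    ]
lid plane [-0.00028476  0.0007682   0.04648941] 0.0464721933998255
[0.00269172 0.20622201 0.45723224] [ 0.48932955 -0.29933988  0.07418025]
0.2378383949316894 58.47901940345764 [-1.25390228  1.42098248  5.43424456] [0.16174614 0.20329599 0.01498544] 13.825
```

View pics/t2.png

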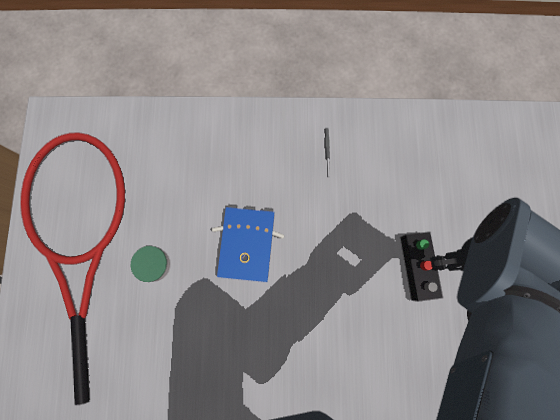

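The top picture shows the lid shut, with its ring at (245,257), and the red pin at (428,265) between the open jaws. The grip reads a head of about the right width, so I'll lift it, carry it over the hole and measure.

```bash
cat >> h.py <<'E'
def look(im,tz,hz):
    "red head top centre (at height tz) and ring visible pixels"
    W=cloud(im);px=im['pixels'].astype(int);R,G,B=px[...,0],px[...,1],px[...,2]
    d=np.hypot(W[...,0]-.505,W[...,1]-.131)
    m=(R>110)&(G<75)&(B<75)&(d<.07)&(W[...,2]>.05)
    v,u=np.nonzero(m); print('red',len(u),u.mean(),v.mean(),np.nanmean(W[m],0).round(4),W[m][:,2].min().round(4),W[m][:,2].max().round(4))
    y=(R>130)&(G>100)&(B<100)&(d<.03); v,u=np.nonzero(y)
    if len(u): print('ring',len(u),u.mean(),v.mean(),ray(im,u.mean(),v.mean(),hz).round(4))
E
python3 - <<'E'
from h import *
r.set_gripper(0.,100)
p=r.current_tool_pos(); r.move_linear([p[0],p[1],.17],vel=.15); print('F',r.current_contact_force(),r.current_opening())
r.move_to([.505,.131,.17],down(YAW)); r.move_linear([.505,.131,.125],vel=.1)
print(r.current_tool_pos(),r.current_t(),r.current_opening(),r.current_finger_force())
for n in('scene','top'):
    im=grab(n); look(im,.125,.046)
    c=im['pixels'][130:230,200:333] if n=='scene' else im['pixels'][205:305,180:313]
    cv2.imwrite(f'pics/c3{n}.png',cv2.resize(cv2.cvtColor(c,cv2.COLOR_RGB2BGR),None,fx=6,fy=6,interpolation=cv2.INTER_CUBIC))
E
```

```text
F [ 0.10364509  0.22771944 -0.96252226] 0.22444822077683732
[0.50528188 0.13083435 0.1252391 ] 17.0167 0.22188992643485303 97.95539259910583h.py:30: RuntimeWarning: Mean of empty slice.
  v,u=np.nonzero(m); print('red',len(u),u.mean(),v.mean(),np.nanmean(W[m],0).round(4),W[m][:,2].min().round(4),W[m][:,2].max().round(4))
  ret = ret.dtype.type(ret / rcount)
h.py:30: RuntimeWarning: Mean of empty slice
  v,u=np.nonzero(m); print('red',len(u),u.mean(),v.mean(),np.nanmean(W[m],0).round(4),W[m][:,2].min().round(4),W[m][:,2].max().round(4))
Traceback (most recent call last):
  File "h.py", line 30, in look
    v,u=np.nonzero(m); print('red',len(u),u.mean(),v.mean(),np.nanmean(W[m],0).round(4),W[m][:,2].min().round(4),W[m][:,2].max().round(4))
                                                                                        ~~~~~~~~~~~~~^^
ValueError: zero-size array to reduction operation minimum which has no identity
```

Run:
```python
from h import *
o=[]
for n in('scene','top'):
    im=grab(n); 
    c=im['pixels'][140:230,200:320] if n=='scene' else im['pixels'][210:300,185:305]
    o.append(cv2.resize(cv2.cvtColor(c,cv2.COLOR_RGB2BGR),None,fx=3.3,fy=6,interpolation=cv2.INTER_NEAREST) if 0 else cv2.resize(cv2.cvtColor(c,cv2.COLOR_RGB2BGR),(400,300),interpolation=cv2.INTER_CUBIC))
cv2.imwrite('pics/c3.png',np.hstack(o))
```

```text
(no output)
```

View pics/c3.png

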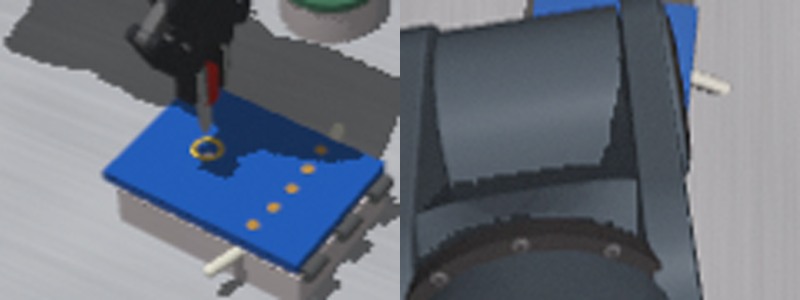

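The left half (scene) shows the pin hanging straight, its nose at about crop (207,132), just above the ring at (207,148). The arm hides the hole from the top camera. I'll compare nose and ring in the scene image, then insert under force watch.

```bash
cat >> h.py <<'E'
def proj(im,P):
    K=np.array([[im['fx'],0,im['cx']],[0,im['fy'],im['cy']],[0,0,1.]]);C=np.array(im['camera_from_world'])
    return cv2.projectPoints(np.array([P],float),cv2.Rodrigues(C[:3,:3])[0],C[:3,3],K,np.array(im['D'],float))[0].ravel()
E
python3 - <<'E'
from h import *
p=r.current_tool_pos(); r.move_linear([p[0],p[1],.119],vel=.05); p=r.current_tool_pos()
im=grab('scene'); print(p,'tip',proj(im,p-[0,0,.062]),'shoulder',proj(im,p-[0,0,.026]),'ring',proj(im,[.505,.131,.046]))
c=im['pixels'][155:195,240:285]; o=cv2.resize(cv2.cvtColor(c,cv2.COLOR_RGB2BGR),None,fx=14,fy=14,interpolation=cv2.INTER_NEAREST)
for k in range(0,45,5): cv2.putText(o,str(240+k),(k*14,10),0,.4,(255,255,255),1)
for k in range(0,40,5): cv2.putText(o,str(155+k),(0,k*14+10),0,.4,(255,255,255),1)
cv2.imwrite('pics/c4.png',o)
E
```

```text
[0.50527402 0.13100873 0.118769  ] tip [261.53424994 181.19315765] shoulder [260.92338892 170.50698815] ring [261.61412978 184.26023556]
```

View pics/c4.png

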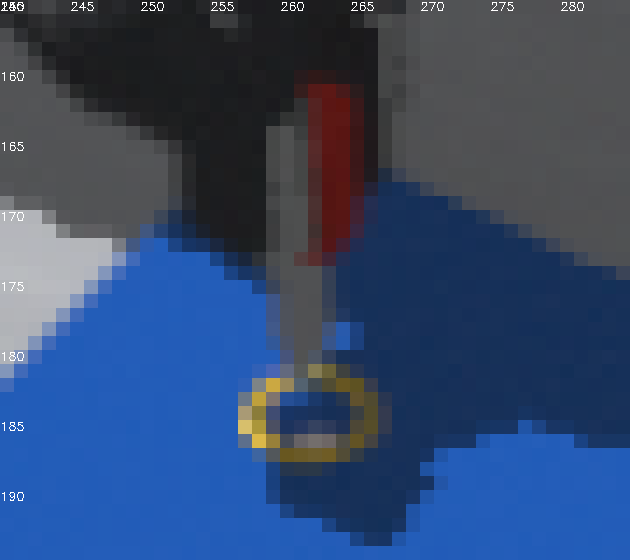

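Ring centre is (261.5,184) and the pin axis about (260.9,181), so the pin is roughly 1 mm to the left in this view. I'll shift by that and descend.

Run:
```python
from h import *
t=np.array([.5061,.1313]); r.move_linear([*t,.119],vel=.03)
for z in np.arange(.114,.0735,-.004):
    r.move_linear([*t,z],vel=.04)
    f=r.current_contact_force(); print(round(z,3),f.round(1),r.current_torque().round(2),r.current_tool_pos().round(4))
    if f[2]>14 or np.hypot(*f[:2])>15: break
print(r.current_t(),r.current_opening())
```

```text
0.114 [ 0.7  0.7 -0.4] [ 0.02 -0.   -0.02] [0.5059 0.1313 0.1136]
0.11 [-0.4 -0.1 -0.1] [ 0.02 -0.02  0.01] [0.5059 0.1313 0.1097]
0.106 [-0.3 -0.6 -0.2] [-0.03  0.03  0.05] [0.506  0.1313 0.1057]
0.102 [-0.1  0.5 -0.4] [-0.03  0.05 -0.03] [0.506  0.1313 0.1017]
0.098 [ 0.1 -0.2 -0.9] [ 0.02 -0.    0.02] [0.5059 0.1313 0.0977]
0.094 [-0.9  0.9 -1.1] [-0.03 -0.   -0.02] [0.5059 0.1313 0.0937]
0.09 [ 0.7 -0.2 -1.4] [ 0.    0.   -0.01] [0.5059 0.1313 0.0897]
0.086 [ 0.   0.7 -1.4] [-0.04 -0.01  0.02] [0.5059 0.1313 0.0857]
0.082 [ 0.9 -0.5 -0.7] [ 0.01 -0.    0.03] [0.506  0.1313 0.0818]
0.078 [-0.3  0.7 -0.2] [ 0.02 -0.05  0.01] [0.5059 0.1313 0.0777]
0.074 [ 1.2 -0.2 -0.4] [-0.04 -0.04 -0.01] [0.5059 0.1313 0.0737]
20.5083 0.21965143841337095
```

Run:
```python
from h import *
t=np.array([.5059,.1313]); r.set_gripper(0.,120)
for z in np.arange(.073,.0655,-.0005):
    r.move_linear([*t,z],vel=.02); r.sleep(.1)
    f=r.current_contact_force(); print(round(z,4),f.round(1),r.current_tool_pos().round(4))
    if f[2]>32 or r.current_tool_pos()[2]<.0695: break
r.sleep(1); print(r.current_contact_force().round(1),r.current_tool_pos(),r.current_opening(),r.current_finger_force(),r.current_t())
im=grab('scene'); c=im['pixels'][140:220,215:325]
cv2.imwrite('pics/c5.png',cv2.resize(cv2.cvtColor(c,cv2.COLOR_RGB2BGR),None,fx=7,fy=7,interpolation=cv2.INTER_NEAREST))
```

```text
0.073 [ 0.5 -0.8 -0.7] [0.5059 0.1313 0.073 ]
0.0725 [ 0.7  0.4 -0.8] [0.5059 0.1313 0.0725]
0.072 [-1.7 -0.4  7. ] [0.5059 0.1313 0.0724]
0.0715 [-3.7 -0.9 13.2] [0.506  0.1313 0.0723]
0.071 [-6.6 -1.5 18.4] [0.506  0.1313 0.0723]
0.0705 [-8.2 -2.1 24.8] [0.5061 0.1313 0.0722]
0.07 [-12.1  -1.7  32.1] [0.5061 0.1313 0.0721]
[-11.6  -1.7  31. ] [0.50608465 0.13133092 0.07209456] 0.21547718170414218 121.92018985748291 24.175
```

View pics/c5.png

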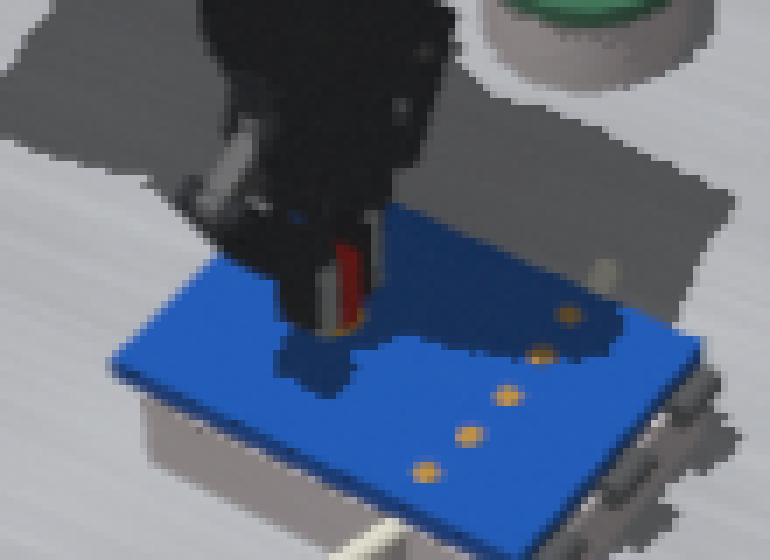

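The picture shows the red head seated on the ring at crop (345,320), with the jaws still gripping it and the lid flat. TCP height puts the shoulder at 45.9 mm against 46 mm expected, under a steady 31 N press.

```bash
python3 -c "
from h import *
print(r.current_contact_force()); print(r.hand_in())"
```

```text
[-11.134239    -3.03771582  31.40184736]
the job is handed in; nothing more can be done
None
```

I shut the lid, pushed the red pin through it until the head sat flush (shoulder about 46 mm above the cart), and handed the job in still gripping the head and pressing down with about 31 N; no verdict was returned.

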